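# Refit the volume knob of a speaker controller and hold it pressed

### The job

Take the black knob with the orange pointer out of the storage rail by sliding it out through the rail's open end, turn it so that its pointer lies over the orange line beside the flat of the speaker controller's D-shaft, and push it fully home on the shaft. Then press the knob all the way down against the shaft's spring and finish there, with the knob still between the fingers and still pressed down. Leave the grey spare knob and everything else on the desk where they are.

Things in the scene. Friction and masses are not known exactly. Their poses are not given: they have to be found in the camera images.
- knob_mid (a point): Centre of the loose black knob (70 g +-30%), on its axis, 23 mm above its underside; z up. From below: round skirt 46 mm wide, 5 mm thick; round neck 24 mm wide up to 18 mm; flat-sided grip bar from 18 to 46 mm, 36 mm long along x, 14 mm thick along y (grip across y). Orange pointer on the bar's top and the skirt towards +x. The skirt is under the rail's lips: it cannot be lifted there.
- knob_bore (a point): Mouth of the black knob's D-shaped bore, on its axis at the underside, 23 mm below knob_mid, same axes. Bore 18 mm deep, radius 7 mm; its key flat lies on the +x side (the pointer's side), 2 mm from the axis.
- rail_mouth (a point): Middle of the knob rail's open end, on its floor, 3 mm above the desk. x points horizontally into the rail along the slot, z up: knobs slide out towards -x. The black knob is the one nearer the mouth, standing on the floor, its axis 46 to 65 mm inside; it is clear of the rail once its axis is 25 mm outside.
- rail: Fixed aluminium T-slot rail with two blue lips, 170 mm long (x), 68 mm wide, 15 mm high; origin under its middle, x along the slot, open at the -x end, closed at the other. Channel 52 mm wide and 8 mm high under the lips; slot between the lips 32 mm wide; lip tops 15 mm above the desk.
- shaft_seat (a point): On the axis of the upright steel D-shaft, on top of its round collar (32 mm wide), where the knob's underside rests when home; 61 mm above the desk when not pressed. z up; x points to the shaft's flat, marked by an orange line on the collar. The shaft rises 16 mm from here, 12 mm in diameter, flat 1 mm from the axis, top 2 mm tapered. The knob fits only with its x along this x (aim within 10 degrees).
- controller: Speaker controller, a fixed dark box 140 mm (x) by 190 mm (y), 50 mm high, origin under its middle; the shaft stands in the middle of its top and turns stiffly (0.05 N m).
- plunger (a joint): How far the shaft with its collar is pressed down, in m: 0 up, 0.005 at its bottom stop. It springs back; about 2 N starts it moving and 9 N holds it at the stop.
- spare_mid (a point): Centre of the grey spare knob (same shape, white pointer), a bystander standing farther inside the rail, its axis 139 mm from the mouth; leave it.
- screwdriver: bystander: screwdriver lying far back
- mouse: bystander: black computer mouse at the left
- tin: bystander: blue tin 130 mm high, right
- screw_jar: bystander: small jar with yellow cap, 75 mm high, right
- usb_stick: bystander: red USB stick, near the middle
- drive: bystander: flat silver drive, left
Not all that is in view belongs to the job. Leave any blue or red look-alike of the part that bears knob_mid alone.

How it is judged (in metres and radians):
On the way, in this order (a step that is already met when the one before it is completed fails the run):
1. the black knob has been slid out of the rail's open end (x of knob_mid in the frame of rail_mouth below -0.023 m), for 0.05 s.
2. the knob is fully home on the D-shaft, pointer over the orange line (horizontal distance between knob_mid and shaft_seat below 0.003 m and z of knob_mid in the frame of shaft_seat between 0.0195 and 0.0255 m and angle between the x axis of knob_mid and the x axis of shaft_seat, either way round below 0.5 rad and angle between knob_mid's own z axis and vertical below 0.12 rad), for 0.2 s.
At the end, for the whole second after the job is handed in: Knob home on the D-shaft (axes within 3 mm, underside within 2.5 mm of the collar, x axes within 0.5 rad, upright within 0.12 rad), held by the fingers (over 2 N) and keeping the shaft at least 3 mm down, still, with over 4 N, through the last second (all of step 2 and value of joint plunger above 0.003 m and velocity of joint plunger below 0.01 m/s and contact force between the fingers and knob above 2 N and contact force between knob and controller above 4 N); the arm keeps its last pose, push and grip.
It fails at once if the grey spare knob is moved more than 25 mm (distance of spare_mid from where it was at the start of the episode above 0.025 m).
It fails at once if something else lying on the desk is moved more than 25 mm (distance of any of screwdriver, mouse, tin, screw_jar, usb_stick, drive from where it was at the start of the episode above 0.025 m).
It also fails if it takes over 40 s, if anything falls off the work surface, if the arm or the gripper's body presses on something with over 40 N, if the wrist force passes 120 N, or if a joint passes its speed limit or range.

### The arm

A 6-joint arm with a two-finger parallel gripper is mounted at the origin on the work surface. World frame = base frame: x ahead of the robot, y to its left, z up, the work surface at z = 0. Lengths are in mm, angles in rad, forces in N, time in s.
With the tool pointing down it reaches from about 350 to 975 mm from the base axis. Payload 7.1 kg.
Tool frame: the origin (TCP) lies midway between the tips of the shut fingers; the grasp point (between the pads) lies ctrl.grip_point_offset behind it (ctrl.grip_point_offset is the distance from the TCP to the grasp point, in mm); z points along the fingers, y is the line along which they close (so a half turn about z gives the same grasp; the last joint's range is limited). The gripper opens to 88 mm and grips with 3 to 60 N. Pads are 20 mm wide; open, the fingers measure 115 mm over their backs; the gripper's body (75 mm by 178 mm) begins 61 mm behind the grasp point.
Start: joints at [1.195, 0.423, 1.63, -0, 1.089, -0.019], TCP at [218.266, 585.632, 222.675] pointing down, gripper open.
Joint ranges: [-3, 3], [-0.9, 2.11], [0.09, 2.58], [-1.31, 4.45], [0.11, 2.69], [-2.54, 2.54]. Speed limits (rad/s): [2.39, 2.39, 3.01, 3.14, 3.14, 3.14].

### API

Orientations are given as a rotation vector (axis times angle).
In Python, from workcell import ctrl, get_image, close_job, finder gives the robot as it stands.
- The arm moves only by the tool servo_tool, never from a script. Its argument "deltas" is a list of rows, each a list of 2 entries, a list of its own where there are three numbers: the shift along the tool's x, y, z in mm, then the turn, a rotation vector about the tool's x, y, z in rad. A call has 1 to 5 rows; each row is the pose to reach, as a shift and turn from the pose commanded when the call began, along the tool's axes at that moment; what a row does not reach only later rows make up. A row lasts 1/12 s, in which the tool goes at most 41.7 mm and 7.16 degrees, less where a joint would pass 70% of its speed; a pose out of reach is approached as far as the arm can. A call with a gripper value outside its range is refused whole. "grip" is the closure, from -1 (fully open) to 1 (shut), so that 0 is half open, set as the call begins (left out, the last holds). The fingers move at their own pace and stop on an object; the grip force is fixed at half the most. Time passes only in rows, so rows that repeat a pose let the fingers close. It gives the time, the measured TCP pose, the force, the opening and the grip force at its end, in the units of the state.
- ctrl.get_obs(): the state, without advancing time (a new reading comes with each control period).
- get_image(name): name is "scene" or "side" or "wrist"; returns a dict with "frame" (400x640x3 uint8, blue, green, red), "depth" (400x640 float32, mm along the optical axis (not along the pixel's ray), 0 where there is no reading), "K" (3x3 intrinsics, pixels), "dist" ([k1, k2, p1, p2, k3] as OpenCV has them; the pictures are not rectified), "pose" (4x4, takes a point from camera to world coordinates). Camera axes: x right, y down, z forward; pixel columns grow to the right and rows downward; lengths in mm; the calibration is good to about 2 mm. A picture is of the moment at which its call begins.
- close_job(): hands the job in; it is judged then, once.
Trained networks look in a picture, given as the dict that the camera call returned (one of the last four; its "shot" number tells which), for a name from the list of things; names that differ only in an ending like _2 or _b are one class to them, and where a whole thing is asked for, a point or a joint stands for the part that bears it (a point fixed in the world has none). Each returns a list of dicts, best first, with "score" (0 to 1); they miss things now and then, are a little off and sometimes report something else, mostly with a low value. They report only what shows in the picture. A call takes as long as a camera call. They do not tell look-alikes from the thing itself.
- finder.search_frame(query, picture): "rect" ([centre column, centre row, width, height] as shares, 0 to 1, of the picture: columns of its width, rows of its height, round what is visible of it).
- finder.silhouettes(query, picture): "mask" (400x640 bool, what is visible of it) and "rect" ([centre column, centre row, width, height] as shares, 0 to 1, of the picture: columns of its width, rows of its height, round what is visible of it).
The state is a dict: "t": time; "qpos": joint angles; "qvel": joint speeds; "joint_torque": joint torques, N m; "ee_pos": TCP position; "orientation": TCP orientation; "ft_force": force on the tool from outside, world axes, zero at the start; "moment": the same for the moment, N m; "width": finger opening in mm; "grasp_force": force on a finger pad.
Only numpy, scipy, OpenCV 4.12 (cv2) and the standard library are available. Lean on these libraries where they do the work, as an engineer would, in place of code of your own. Each camera call takes 0.05 s, during which the arm holds its last target. There are 200 camera calls.

## Working session

There is one attempt and no reset: what is moved stays moved. The work goes in short steps, Python scripts to look and compute and a tool call to move; the robot and the scene stay as the last step left them, time stands still between calls to the robot, and variables do not carry over. Pictures are saved under pics/ and viewed, at most 10 in all, crops included, and the job is handed in when it is done.

Besides the shell and the picture viewer there is one more tool, called after "Call:" by a JSON object that holds its "fn" and its "kwargs", one argument or row to a line. servo_tool: Moves the arm, as the interface text tells. Its arguments: {"type":"object","properties":{"deltas":{"type":"array","items":{"type":"array"}},"grip":{"type":"number"}},"required":["deltas"]}

```bash
mkdir -p pics; cat > h.py <<'E'
import numpy as np, cv2
from workcell import ctrl,get_image,close_job,finder
from scipy.spatial.transform import Rotation as R
def world(p,uv,z=None,d=None):
    uv=np.array(uv,float).reshape(-1,1,2)
    n=cv2.undistortPoints(uv,p["K"],np.array(p["dist"],float)).reshape(-1,2)
    r=np.c_[n,np.ones(len(n))]; T=p["pose"]
    rw=r@T[:3,:3].T
    s=(z-T[2,3])/rw[:,2] if z is not None else np.array(d)
    return T[:3,3]+rw*s[:,None]
def cloud(p,m):
    v,u=np.nonzero(m&(p["depth"]>0)); return world(p,np.c_[u,v],d=p["depth"][v,u]),np.c_[u,v]
E
python3 - <<'E'
from h import *
print(ctrl.get_obs(),ctrl.grip_point_offset)
for n in("scene","side"):
    p=get_image(n); cv2.imwrite(f"pics/{n}0.png",p["frame"]); print(n,p["pose"].round(2).tolist())
    for q in("knob_mid","rail","controller","spare_mid"):
        for r in finder.search_frame(q,p)[:3]: print(q,round(r["score"],2),(np.array(r["rect"])*[640,400,640,400]).round())
E
```

```text
{'t': 0.0, 'qpos': array([ 1.19499562e+00,  4.23761951e-01,  1.63067366e+00, -2.39212190e-05,
        1.08861362e+00, -1.90028794e-02]), 'qvel': array([-0.00077653,  0.00086592,  0.00173334,  0.00154412, -0.00255411,
        0.00083094]), 'joint_torque': array([ 1.26178202e-03, -5.44618142e+01, -2.73672473e+01,  6.43549114e-02,
        2.29077239e-02, -1.63411792e-04]), 'ee_pos': array([218.08017177, 585.13473613, 221.95737941]), 'orientation': array([-5.57424267e-01, -3.09147428e+00,  2.24987981e-03]), 'ft_force': array([ 1.12079137,  0.93379058, -0.01888328]), 'moment': array([-4.16831817e-05,  3.80913565e-02,  1.11879116e-02]), 'grasp_force': 0.0, 'width': 88.0815654026534} 18.700000000000003
scene [[-0.62, 0.44, -0.65, 1470.48], [0.78, 0.36, -0.5, 659.83], [0.02, -0.82, -0.57, 852.04], [0.0, 0.0, 0.0, 1.0]]
knob_mid 0.68 [273. 178.  12.  15.]
knob_mid 0.67 [250. 214.  14.  15.]
knob_mid 0.64 [251. 192.  13.  15.]
rail 0.78 [289. 202.  49.  29.]
controller 0.91 [365. 230.  76.  56.]
spare_mid 0.57 [279. 201.  15.  16.]
side [[0.92, -0.17, 0.35, 190.77], [-0.38, -0.45, 0.8, -989.76], [0.03, -0.88, -0.48, 661.73], [0.0, 0.0, 0.0, 1.0]]
knob_mid 0.93 [369. 260.  21.  24.]
knob_mid 0.86 [309. 222.  18.  21.]
knob_mid 0.85 [386. 236.  14.  24.]
rail 0.91 [324. 245.  73.  35.]
rail 0.63 [261. 229.   8.  15.]
controller 0.67 [287. 187.  74.  48.]
spare_mid 0.51 [343. 235.  19.  18.]
```

```bash
python3 - <<'E'
from h import *
a=cv2.imread("pics/scene0.png")[130:290,200:440]; b=cv2.imread("pics/side0.png")[130:290,220:460]
cv2.imwrite("pics/a.png",cv2.resize(np.vstack([a,b])[:, :],None,fx=1.85,fy=1.85,interpolation=cv2.INTER_CUBIC))
p=get_image("side"); s=get_image("scene")
for q,uv in (("railk",(309,222)),("k1",(369,260)),("k2",(386,236)),("spare",(343,235)),("ctrl",(287,187))): print(q,world(p,uv,z=30).round())
for uv in ((289,202),(273,178),(250,214),(251,192),(365,230)): print(world(s,uv,z=30).round())
E
```

```text
railk [[572. -56.  30.]]
k1 [[ 640. -255.   30.]]
k2 [[ 727. -182.   30.]]
spare [[ 628. -141.   30.]]
ctrl [[583. 146.  30.]]
[[628. -94.  30.]]
[[ 560. -224.   30.]]
[[ 748. -144.   30.]]
[[ 665. -223.   30.]]
[[593. 161.  30.]]
```

View pics/a.png

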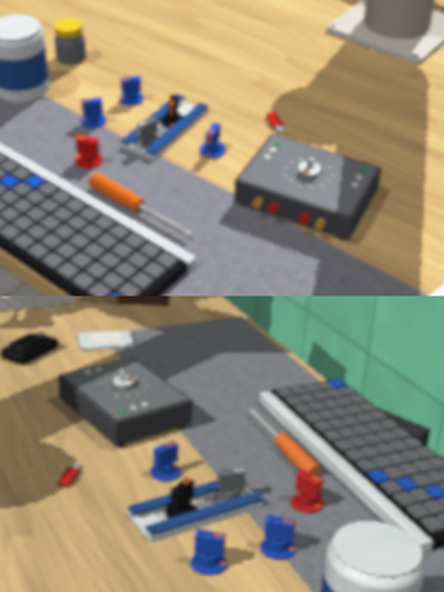

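The black knob stands in the rail at about side pixel (317,237), with the mouth near (292,251). Blue look-alikes stand around the rail, and the controller's shaft is at about (287,177).

```bash
python3 - <<'E'
from h import *
o=ctrl.get_obs(); T=np.eye(4); M=R.from_rotvec(o["orientation"]).as_matrix(); T[:3,:3]=M;T[:3,3]=o["ee_pos"]
print(M.round(3)); w=get_image("wrist"); print((np.linalg.inv(T)@w["pose"]).round(3), w["K"].round())
p=get_image("side")
print("blk",world(p,(317,237),z=26)[0].round(), "mouth",world(p,(299,254),z=15)[0],world(p,(290,246),z=15)[0],"far",world(p,(356,240),z=15)[0])
tgt=np.array([593-60,150,222.]); print(M.T@(tgt-o["ee_pos"]))
for q in("knob_mid","rail"):
    for r in finder.silhouettes(q,p)[:6]: c,_=cloud(p,r["mask"]); print(q,round(r["score"],2),(np.array(r["rect"])[:2]*[640,400]).round(),np.median(c,0).round(),c.min(0).round(),c.max(0).round())
E
```

```text
[[-0.937  0.349  0.   ]
 [ 0.349  0.937 -0.   ]
 [-0.    -0.    -1.   ]]
[[   0.      -0.956   -0.292   81.713]
 [   1.       0.      -0.      -0.464]
 [   0.      -0.292    0.956 -161.932]
 [   0.       0.       0.       1.   ]] [[300.   0. 314.]
 [  0. 300. 202.]
 [  0.   0.   1.]]
blk [ 567. -121.   26.] mouth [ 506.37198404 -157.81457668   15.        ] [ 497.44271675 -119.5027864    15.        ] far [ 659.70046554 -152.64839813   15.        ]
[-447.05905184 -298.27294534    0.68854409]
knob_mid 0.88 [333. 268.] [ 554. -248.   19.] [ 534. -265.   -0.] [ 602. -170.   51.]
knob_mid 0.87 [384. 238.] [ 731. -179.   21.] [ 714. -196.   -0.] [ 757. -140.   49.]
knob_mid 0.64 [370. 258.] [ 645. -251.   23.] [ 628. -268.    2.] [ 669. -226.   49.]
knob_mid 0.54 [310. 221.] [581. -38.  24.] [561. -57.   2.] [605. -11.  49.]
knob_mid 0.49 [319. 239.] [ 560. -140.   33.] [ 544. -152.    6.] [ 587. -115.   53.]
rail 0.63 [325. 249.] [ 565. -151.   13.] [ 498. -177.   -1.] [676. -70.  35.]
```

Call:
{"fn": "servo_tool", "kwargs": {
  "deltas": [
    [[-33, -18, 0], [0, 0, 0]],
    [[-66, -36, 0], [0, 0, 0]],
    [[-100, -55, 0], [0, 0, 0]],
    [[-133, -73, 0], [0, 0, 0]],
    [[-166, -91, 0], [0, 0, 0]]
  ]
}}

```text
t: 1.22
ee_pos: [342.8, 441.0, 222.8]
orientation: [0.557, 3.092, 0.0]
ft_force: [0.5, -0.2, 0.2]
width: 87.8
grasp_force: 0.0
```

Call:
{"fn": "servo_tool", "kwargs": {
  "deltas": [
    [[-33, -18, 0], [0, 0, 0]],
    [[-66, -36, 0], [0, 0, 0]],
    [[-100, -55, 0], [0, 0, 0]],
    [[-133, -73, 0], [0, 0, 0]],
    [[-166, -91, 0], [0, 0, 0]]
  ]
}}

```text
t: 1.63
ee_pos: [466.8, 297.5, 223.0]
orientation: [0.558, 3.091, 0.001]
ft_force: [1.0, 0.5, -0.3]
width: 87.9
grasp_force: 0.0
```

Call:
{"fn": "servo_tool", "kwargs": {
  "deltas": [
    [[-33, -18, 0], [0, 0, 0]],
    [[-66, -36, 0], [0, 0, 0]],
    [[-100, -55, 0], [0, 0, 0]],
    [[-133, -73, 0], [0, 0, 0]],
    [[-166, -91, 0], [0, 0, 0]]
  ]
}}

```text
t: 2.05
ee_pos: [590.6, 154.2, 222.9]
orientation: [0.558, 3.091, 0.0]
ft_force: [0.7, -0.1, -0.0]
width: 87.5
grasp_force: 0.0
```

```bash
python3 - <<'E'
from h import *
import pickle
o=ctrl.get_obs(); print(o["t"],o["ee_pos"],o["orientation"])
w=get_image("wrist"); pickle.dump(w,open("w1.pkl","wb"))
c,uv=cloud(w,np.ones((400,640),bool))
b=(c[:,2]>40)&(c[:,2]<56); print("box",b.sum(),cv2.minAreaRect(c[b][:,:2].astype(np.float32)))
t=(c[:,2]>57)&(c[:,2]<85)
print("shaft",t.sum(),np.median(c[t],0),uv[t].min(0),uv[t].max(0))
for z0 in range(56,84,3):
    k=(c[:,2]>=z0)&(c[:,2]<z0+3); print(z0,k.sum(), c[k].mean(0).round(1) if k.sum() else "")
u,v=np.median(uv[t],0).astype(int); print(u,v)
im=np.vstack([cv2.resize(w["frame"],(480,300)),cv2.resize(w["frame"][max(v-35,0):v+35,max(0,u-56):u+56],(480,300),interpolation=cv2.INTER_CUBIC)])
cv2.imwrite("pics/w1.png",im)
E
```

```text
2.05 [590.62232233 154.16845635 222.87427458] [5.57775452e-01 3.09137266e+00 2.56623607e-04]
box 20130 ((596.55078125, 2.626678466796875), (157.8378143310547, 514.9467163085938), 4.806650161743164)
shaft 654 [582.30541074 158.33362885  61.11234131] [301 167] [329 195]
56 6 [574.1 166.2  58. ]
59 509 [583.6 158.1  60.9]
62 58 [584.2 157.4  62.4]
65 10 [579.4 158.8  66.4]
68 5 [579.4 160.4  69.7]
71 7 [579.6 158.5  72.2]
74 40 [581.4 158.2  76.1]
77 20 [581.9 157.5  77.6]
80 0 
83 0 
315 181
```

View pics/w1.png

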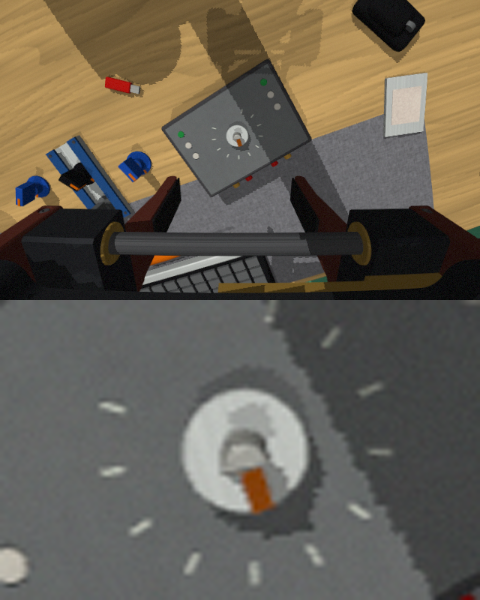

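The wrist view shows the shaft collar at about (315,181). The orange line points down from it in the picture, slightly right. The rail is at the left, with the black knob near (100,237).

```bash
cat >> h.py <<'E'
def orange(p):
    h=cv2.cvtColor(p["frame"],cv2.COLOR_BGR2HSV); return (h[...,0]>=4)&(h[...,0]<=18)&(h[...,1]>170)&(h[...,2]>80)
E
python3 - <<'E'
from h import *
import pickle
w=pickle.load(open("w1.pkl","rb"))
f=w["frame"]; g=f.min(2); roi=np.zeros(g.shape,bool); roi[160:203,293:337]=1
h=cv2.cvtColor(f,cv2.COLOR_BGR2HSV)
col=roi&(((g>140))|orange(w))
m=cv2.morphologyEx(col.astype(np.uint8),cv2.MORPH_CLOSE,np.ones((5,5)))
n,l,s,_=cv2.connectedComponentsWithStats(m); i=1+s[1:,4].argmax()
v,u=np.nonzero(l==i); P=world(w,np.c_[u,v],z=61)[:,:2].astype(np.float32)
print("circ",cv2.minEnclosingCircle(P),cv2.fitEllipse(cv2.convexHull(P)))
v,u=np.nonzero(roi&orange(w)); O=world(w,np.c_[u,v],z=61)[:,:2]; print("orange",len(O),O.mean(0),cv2.minAreaRect(O.astype(np.float32)))
d=O.mean(0)-np.array(cv2.fitEllipse(cv2.convexHull(P))[0]); print("ang",np.degrees(np.arctan2(d[1],d[0])),np.linalg.norm(d))
e=np.linalg.eigh(np.cov(O.T))[1][:,1]; print("pca",np.degrees(np.arctan2(e[1],e[0])))
c,uv=cloud(w,np.ones((400,640),bool)); b=(abs(c[:,2]-50)<3)&(np.hypot(c[:,0]-582,c[:,1]-158)<125)
print("box",cv2.minAreaRect(c[b][:,:2].astype(np.float32)))
r=finder.silhouettes("rail",w)
for k in r[:2]: 
    c,_=cloud(w,k["mask"]); c=c[(abs(c[:,2]-15)<2.5)]; print("rail",k["score"],cv2.minAreaRect(c[:,:2].astype(np.float32)))
E
```

```text
circ ((583.9163208007812, 158.09947204589844), 16.124927520751953) ((583.6683959960938, 158.22442626953125), (31.398983001708984, 31.86581039428711), 149.57818603515625)
orange 39 [594.78617649 157.62561338] ((594.7623291015625, 157.7037811279297), (4.599071502685547, 10.262601852416992), 83.29603576660156)
ang -3.0830192834681736 11.133895096061655
pca 178.44694437564692
box ((583.4531860351562, 158.01055908203125), (139.17654418945312, 189.77133178710938), 11.34434700012207)
rail 0.94 ((584.5404663085938, -132.21942138671875), (169.840576171875, 70.01752471923828), 6.9515790939331055)
rail 0.22 ((566.4911499023438, -141.58029174804688), (36.685890197753906, 55.978492736816406), 67.78411102294922)
```

Call:
{"fn": "servo_tool", "kwargs": {
  "deltas": [
    [[-9, -35, 0], [0, 0, 0]],
    [[-18, -70, 0], [0, 0, 0]],
    [[-27, -105, 0], [0, 0, 0]],
    [[-36, -140, 0], [0, 0, 0]]
  ]
}}

```text
t: 2.48
ee_pos: [573.6, 11.6, 222.6]
orientation: [-0.556, -3.092, -0.0]
ft_force: [-0.2, -0.0, 0.8]
width: 87.6
grasp_force: 0.0
```

Call:
{"fn": "servo_tool", "kwargs": {
  "deltas": [
    [[-9, -35, 10], [0, 0, -0.1]],
    [[-18, -70, 20], [0, 0, -0.2]],
    [[-27, -105, 30], [0, 0, -0.3]],
    [[-36, -140, 40], [0, 0, -0.4]],
    [[-36, -140, 40], [0, 0, -0.48]]
  ]
}}

```text
t: 2.9
ee_pos: [557.3, -135.6, 181.0]
orientation: [0.196, -3.133, 0.001]
ft_force: [0.0, 0.8, -0.4]
width: 87.9
grasp_force: 0.0
```

```bash
python3 - <<'E'
from h import *
import pickle
o=ctrl.get_obs(); print(o["t"],o["ee_pos"],R.from_rotvec(o["orientation"]).as_matrix().round(3).tolist())
w=get_image("wrist"); pickle.dump(w,open("w2.pkl","wb"))
for q in("rail","knob_mid"):
  for k in finder.silhouettes(q,w)[:3]:
    c,_=cloud(w,k["mask"]); print(q,round(k["score"],2),(np.array(k["rect"])*[640,400,640,400]).round(),c.mean(0).round(1),c.max(0).round(1))
    c=c[(abs(c[:,2]-(15 if q=="rail" else 49))<2.5)]
    if len(c)>5: print(cv2.minAreaRect(c[:,:2].astype(np.float32)))
m=np.zeros((400,640),bool); v,u=np.nonzero(orange(w)); P=world(w,np.c_[u,v],z=49); k=np.hypot(P[:,0]-560,P[:,1]+133)<50
print(k.sum(),P[k].mean(0), u[k].mean(),v[k].mean(),w["depth"][v[k],u[k]].round())
cv2.imwrite("pics/w2.png",np.vstack([cv2.resize(w["frame"],(480,300)),cv2.resize(w["frame"][100:300,160:480],(480,300))]))
E
```

```text
2.9 [ 557.34038365 -135.62525533  180.98493487] [[-0.992, -0.124, -0.003], [-0.124, 0.992, -0.001], [0.003, -0.0, -1.0]]
rail 0.69 [314. 207.  67. 143.] [ 572.9 -135.1   11.4] [683.3 -89.1  49.3]
((585.4251098632812, -133.03912353515625), (171.20143127441406, 68.10647583007812), 6.880960464477539)
knob_mid 0.98 [213. 252.  42.  43.] [ 640.  -250.9   19.3] [ 687.6 -190.7  222.4]
((644.419677734375, -248.47866821289062), (5.443510055541992, 32.80448913574219), 51.6817741394043)
knob_mid 0.96 [315. 196.  30.  45.] [ 559.1 -135.1   29.7] [ 584.5 -118.7   51.3]
((563.4324340820312, -134.80453491210938), (36.32476806640625, 13.87380599975586), 32.49504852294922)
knob_mid 0.71 [398. 222.  35.  50.] [577.7 -35.9  22.7] [605.8  -3.8  48.2]
((580.7667846679688, -31.538522720336914), (33.93967056274414, 12.428122520446777), 16.92049217224121)
73 [ 572.5211279  -128.91182442   49.        ] 318.43835616438355 210.21917808219177 [307. 306. 308. 309. 309. 308. 306. 308. 307. 307. 307. 308. 308. 307.
 307. 308. 308. 308. 308. 309. 309. 310. 308. 309. 309. 308. 309. 308.
 309. 308. 308. 308. 310. 307. 309. 310. 309. 310. 311. 308. 309. 310.
 309. 309. 309. 310. 309. 309. 310. 311. 310. 310. 310. 310. 311. 309.
 310. 309. 310. 310. 311. 311. 311. 310. 311. 311. 311. 311. 311. 311.
 312. 312. 361.]
```

View pics/w2.png

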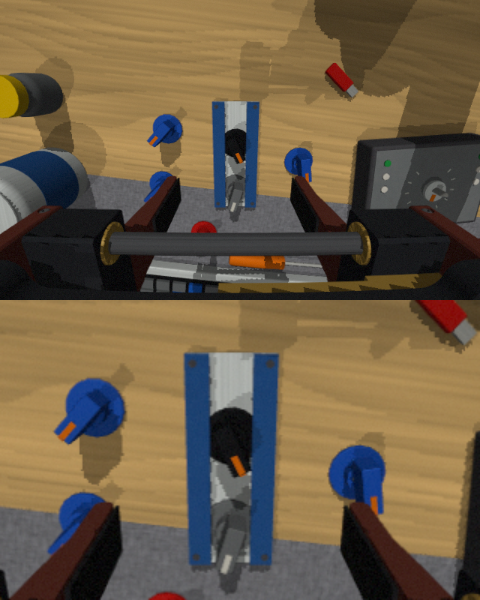

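The black knob is in the rail with its skirt under the lips. Its bar centre is (563.4,-134.8) with yaw 32.5°, and its orange pointer is on the +x side at about pixel (318,210). The grey spare is behind it, clear of the fingers.

Call:
{"fn": "servo_tool", "kwargs": {
  "deltas": [
    [[-2, 0, 25], [0, 0, -0.11]],
    [[-4, 0, 50], [0, 0, -0.22]],
    [[-6, 0, 75], [0, 0, -0.33]],
    [[-6, 0, 100], [0, 0, -0.443]],
    [[-6, 0, 115], [0, 0, -0.443]]
  ]
}}

```text
t: 3.47
ee_pos: [564.7, -128.7, 65.9]
orientation: [0.885, -3.013, -0.002]
ft_force: [-0.1, 0.3, 0.1]
width: 87.9
grasp_force: 0.0
```

```bash
python3 - <<'E'
from h import *
o=ctrl.get_obs(); M=R.from_rotvec(o["orientation"]).as_matrix(); print(o["t"],o["ee_pos"],o["qpos"].round(2),M.round(3).tolist())
w=get_image("wrist")
for k in finder.silhouettes("knob_mid",w)[:4]:
    c,_=cloud(w,k["mask"]); c=c[abs(c[:,2]-49)<3]
    if len(c)>5: r=cv2.minAreaRect(c[:,:2].astype(np.float32)); print(k["score"],r,np.median(c[:,2]), M.T@(np.r_[r[0],21]-o["ee_pos"]))
E
```

```text
3.4667 [ 564.67574733 -128.74446005   65.87419697] [-0.24  0.58  1.82  0.    0.75 -2.39] [[-0.841, -0.541, -0.002], [-0.541, 0.841, 0.001], [0.001, 0.001, -1.0]]
0.86 ((563.8450317382812, -134.73451232910156), (37.325469970703125, 13.631749153137207), 32.85728073120117) 48.93655600985508 [ 3.8954928  -4.64966967 44.87170686]
0.82 ((648.033935546875, -244.85667419433594), (13.478139877319336, 36.14870071411133), 51.2567024230957) 46.44636386363459 [  -7.34765233 -142.80977389   44.67334613]
0.61 ((554.7208251953125, -241.15017700195312), (13.770784378051758, 36.074127197265625), 53.32623291015625) 46.44754565889835 [ 69.13114419 -89.2182923   44.81986673]
```

Call:
{"fn": "servo_tool", "kwargs": {
  "deltas": [
    [[4, -4.6, 10], [0, 0, 0]],
    [[4, -4.6, 25], [0, 0, 0]],
    [[4, -4.6, 36], [0, 0, 0]],
    [[4, -4.6, 43], [0, 0, 0]],
    [[4, -4.6, 43], [0, 0, 0]]
  ]
}}

```text
t: 3.98
ee_pos: [563.7, -136.7, 23.8]
orientation: [0.876, -3.016, -0.001]
ft_force: [-0.1, -0.1, 0.1]
width: 87.7
grasp_force: 0.0
```

Call:
{"fn": "servo_tool", "kwargs": {
  "deltas": [
    [[-1, 1.6, 2], [0, 0, 0]],
    [[-1, 1.6, 2], [0, 0, 0]]
  ]
}}

```text
t: 4.15
ee_pos: [564.5, -134.9, 23.0]
orientation: [-0.877, 3.016, -0.0]
ft_force: [0.1, 0.1, -0.9]
width: 87.7
grasp_force: 0.0
```

Call:
{"fn": "servo_tool", "kwargs": {
  "deltas": [
    [[0, 0, 0], [0, 0, 0]],
    [[0, 0, 0], [0, 0, 0]],
    [[0, 0, 0], [0, 0, 0]],
    [[0, 0, 0], [0, 0, 0]],
    [[0, 0, 0], [0, 0, 0]]
  ],
  "grip": 1
}}

```text
t: 4.57
ee_pos: [564.4, -135.1, 22.9]
orientation: [-0.877, 3.016, -0.0]
ft_force: [-0.1, -0.5, 1.5]
width: 57.8
grasp_force: 0.0
```

Call:
{"fn": "servo_tool", "kwargs": {
  "deltas": [
    [[0, 0, 0], [0, 0, 0]],
    [[0, 0, 0], [0, 0, 0]],
    [[0, 0, 0], [0, 0, 0]],
    [[0, 0, 0], [0, 0, 0]],
    [[0, 0, 0], [0, 0, 0]]
  ]
}}

```text
t: 4.98
ee_pos: [564.2, -135.0, 22.7]
orientation: [0.878, -3.017, 0.0]
ft_force: [-0.1, -0.3, -0.8]
width: 24.1
grasp_force: 0.0
```

```bash
python3 - <<'E'
from h import *
o=ctrl.get_obs(); M=R.from_rotvec(o["orientation"]).as_matrix(); print(o["t"],o["ee_pos"],o["width"],o["grasp_force"],o["ft_force"],o["qpos"].round(3),M.round(3).tolist())
d=np.r_[-np.array([np.cos(np.radians(6.9)),np.sin(np.radians(6.9))]),0]
print(M.T@d)
E
```

```text
4.9833 [ 564.2374508  -135.04679262   22.65371544] 24.103404928266666 0.0 [-0.09068333 -0.29218368 -0.75895794] [-0.255  0.649  1.824 -0.     0.668 -2.392] [[-0.844, -0.536, -0.0], [-0.536, 0.844, -0.0], [0.0, 0.0, -1.0]]
[9.02274479e-01 4.31162108e-01 3.05978681e-05]
```

Call:
{"fn": "servo_tool", "kwargs": {
  "deltas": [
    [[0, 0, 0], [0, 0, 0]],
    [[0, 0, 0], [0, 0, 0]],
    [[0, 0, 0], [0, 0, 0]],
    [[0, 0, 0], [0, 0, 0]],
    [[0, 0, 0], [0, 0, 0]]
  ]
}}

```text
t: 5.4
ee_pos: [564.2, -135.0, 22.6]
orientation: [0.878, -3.016, -0.0]
ft_force: [0.6, -0.3, -0.6]
width: 14.1
grasp_force: 30.0
```

Call:
{"fn": "servo_tool", "kwargs": {
  "deltas": [
    [[4.5, 2.2, 0], [0, 0, 0]],
    [[13.5, 6.5, 0], [0, 0, 0]],
    [[22.5, 10.8, 0], [0, 0, 0]],
    [[31.6, 15.1, 0], [0, 0, 0]],
    [[36.1, 17.2, 0], [0, 0, 0]]
  ]
}}

```text
t: 5.82
ee_pos: [522.5, -140.0, 22.7]
orientation: [0.877, -3.016, -0.001]
ft_force: [-0.2, -0.2, -0.3]
width: 13.8
grasp_force: 30.0
```

Call:
{"fn": "servo_tool", "kwargs": {
  "deltas": [
    [[9, 4.3, 0], [0, 0, 0]],
    [[20, 9.6, 0], [0, 0, 0]],
    [[32, 15.3, 0], [0, 0, 0]],
    [[44, 21, 0], [0, 0, 0]],
    [[52.3, 25, 0], [0, 0, 0]]
  ]
}}

```text
t: 6.23
ee_pos: [464.6, -146.7, 22.5]
orientation: [0.877, -3.015, -0.001]
ft_force: [-0.4, 0.1, -1.0]
width: 13.9
grasp_force: 30.0
```

Call:
{"fn": "servo_tool", "kwargs": {
  "deltas": [
    [[0, 0, 0], [0, 0, 0]],
    [[0, 0, -3], [0, 0, 0]],
    [[0, 0, -30], [0, 0, 0.05]],
    [[0, 0, -65], [0, 0, 0.1]],
    [[0, 0, -100], [0, 0, 0.2]]
  ]
}}

```text
t: 6.65
ee_pos: [467.1, -146.7, 123.5]
orientation: [0.569, -3.088, -0.001]
ft_force: [0.7, -0.1, -0.2]
width: 14.0
grasp_force: 30.0
```

```bash
python3 - <<'E'
from h import *
o=ctrl.get_obs(); M=R.from_rotvec(o["orientation"]).as_matrix(); print(o["t"],o["ee_pos"],o["width"],o["grasp_force"],o["qpos"].round(3),M.round(3).tolist())
print(M.T@(np.array([583.6,158.1,130])-o["ee_pos"]), "yaw bar",np.degrees(np.arctan2(-M[1,0],-M[0,0])))
E
```

```text
6.65 [ 467.06848423 -146.65796749  123.54893541] 13.974441204105085 29.996407628059387 [-0.329  0.379  1.994  0.     0.77  -2.264] [[-0.934, -0.356, -0.001], [-0.356, 0.934, 0.0], [0.001, 0.001, -1.0]]
[-217.41802249  243.28231371   -6.46130644] yaw bar 20.862774773203643
```

Call:
{"fn": "servo_tool", "kwargs": {
  "deltas": [
    [[-27, 22, 0], [0, 0, 0]],
    [[-54, 44, 0], [0, 0, 0]],
    [[-81, 66, 0], [0, 0, 0]],
    [[-109, 89, 0], [0, 0, 0]],
    [[-136, 111, 0], [0, 0, 0]]
  ]
}}

```text
t: 7.07
ee_pos: [555.9, 7.4, 123.4]
orientation: [-0.572, 3.087, -0.0]
ft_force: [2.2, -1.6, -1.7]
width: 14.0
grasp_force: 30.0
```

Call:
{"fn": "servo_tool", "kwargs": {
  "deltas": [
    [[-27, 22, 0], [0, 0, 0.08]],
    [[-54, 44, 0], [0, 0, 0.16]],
    [[-81, 66, 0], [0, 0, 0.24]],
    [[-109, 89, 0], [0, 0, 0.32]],
    [[-136, 111, 0], [0, 0, 0.4]]
  ]
}}

```text
t: 7.48
ee_pos: [642.8, 160.2, 123.1]
orientation: [0.058, 3.14, 0.0]
ft_force: [0.1, -0.5, -0.9]
width: 14.1
grasp_force: 30.0
```

Call:
{"fn": "servo_tool", "kwargs": {
  "deltas": [
    [[0, 0, 0], [0, 0, 0]],
    [[0, 0, 0], [0, 0, 0]],
    [[0, 0, 0], [0, 0, 0]]
  ]
}}

```text
t: 7.73
ee_pos: [641.1, 157.9, 122.4]
orientation: [-0.051, -3.141, 0.001]
ft_force: [-0.4, -0.1, -0.1]
width: 14.3
grasp_force: 30.0
```

```bash
cat > m.py <<'E'
from h import *
import sys
o=ctrl.get_obs(); M=R.from_rotvec(o["orientation"]).as_matrix(); print(o["t"],o["ee_pos"],M.round(4).tolist(),"yaw",np.degrees(np.arctan2(-M[1,0],-M[0,0])))
w=get_image("wrist"); f=w["frame"]; 
c,uv=cloud(w,np.ones((400,640),bool))
k=(abs(c[:,2]-61)<1.5)&(np.hypot(c[:,0]-583,c[:,1]-158)<25); u,v=uv[k].mean(0).round().astype(int); print("px",u,v,"z",c[k][:,2].mean())
k=(c[:,2]>75)&(c[:,2]<79)&(np.hypot(c[:,0]-583,c[:,1]-158)<12); print("top",k.sum(),c[k].mean(0))
roi=np.zeros((400,640),bool); roi[v-35:v+35,u-35:u+35]=1
m=cv2.morphologyEx((roi&((f.min(2)>135)|orange(w))).astype(np.uint8),cv2.MORPH_CLOSE,np.ones((5,5)))
n,l,s,_=cv2.connectedComponentsWithStats(m); i=1+s[1:,4].argmax(); vv,uu=np.nonzero(l==i)
P=world(w,np.c_[uu,vv],z=61)[:,:2].astype(np.float32); E=cv2.fitEllipse(cv2.convexHull(P)); print("collar",E)
vv,uu=np.nonzero(roi&orange(w)); O=world(w,np.c_[uu,vv],z=61)[:,:2]; dd=O.mean(0)-E[0]; e=np.linalg.eigh(np.cov(O.T))[1][:,1]
print("orange",len(O),np.degrees(np.arctan2(dd[1],dd[0])),"pca",np.degrees(np.arctan(e[1]/e[0])))
zt=o["ee_pos"][2]+28
k=(abs(c[:,2]-zt)<8)&(np.hypot(c[:,0]-o["ee_pos"][0],c[:,1]-o["ee_pos"][1])<26)
print("knob top z",np.median(c[k][:,2]),k.sum(),cv2.minAreaRect(c[k][:,:2].astype(np.float32)))
cv2.imwrite("pics/"+sys.argv[1],np.vstack([cv2.resize(f,(480,300)),cv2.resize(f[v-50:v+50,u-80:u+80],(480,300),interpolation=cv2.INTER_CUBIC)]))
E
python3 m.py w3.png
```

```text
7.7333 [641.14924389 157.8753528  122.44124431] [[-0.9995, 0.0322, -0.0006], [0.0322, 0.9995, -0.0004], [0.0006, -0.0004, -1.0]] yaw -1.8426082453366515
px 312 146 z 60.95742384175621
top 135 [581.71124925 158.13055459  76.62653953]
collar ((583.9037475585938, 158.17247009277344), (31.468414306640625, 31.774423599243164), 56.873958587646484)
orange 98 -1.590984133526652 pca -1.9637419576298947
knob top z 148.7600684626535 2420 ((638.4728393554688, 161.42404174804688), (36.95895767211914, 32.167564392089844), 19.205888748168945)
```

View pics/w3.png

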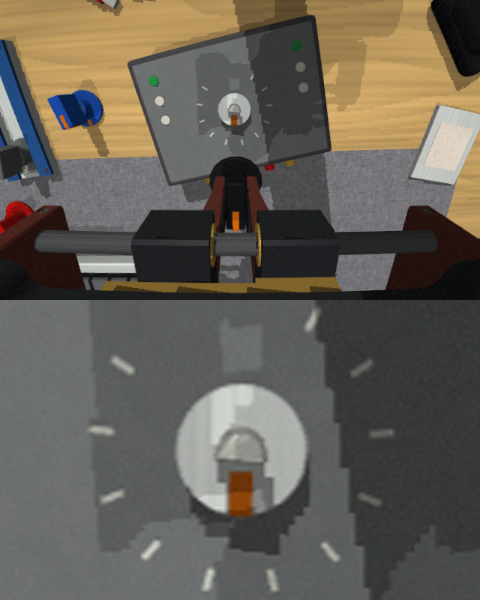

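The held knob is visible at about (312,235) with its pointer towards +x. The shaft is ahead at (312,146), and its orange line also runs along +x at about -1.8°. Next I'll locate the knob axis within the grip.

```bash
python3 - <<'E'
from h import *
o=ctrl.get_obs(); M=R.from_rotvec(o["orientation"]).as_matrix()
w=get_image("wrist"); c,uv=cloud(w,np.ones((400,640),bool)); t=(c-o["ee_pos"])@M
dark=w["frame"].max(2)[uv[:,1],uv[:,0]]<60
org=orange(w)[uv[:,1],uv[:,0]]
red=(w["frame"][uv[:,1],uv[:,0]][:,2].astype(int)-w["frame"][uv[:,1],uv[:,0]][:,1]>15)
k=(abs(t[:,2]+26.4)<2)&(abs(t[:,1])<6)&(abs(t[:,0])<30)&~red|((abs(t[:,2]+26.4)<2)&(abs(t[:,1])<6)&(abs(t[:,0])<30)&org)
print("bar top",k.sum(),np.percentile(t[k],[0,1,5,50,95,99,100],axis=0).round(1))
k=org&(np.hypot(t[:,0],t[:,1])<35)&(t[:,2]>-40); print("orange",k.sum(),t[k].mean(0),t[k].min(0),t[k].max(0))
# skirt: far side rim, edge pixels
k=(abs(t[:,2]-16)<5)&(np.hypot(t[:,0],t[:,1])<32)&dark
print("skirt",k.sum(),np.percentile(t[k],[0,2,50,98,100],axis=0).round(1))
m=np.zeros((400,640),np.uint8); m[uv[k][:,1],uv[k][:,0]]=1
Q=world(w,uv[k],z=o["ee_pos"][2]-15.5); q=((Q-o["ee_pos"])@M)[:,:2].astype(np.float32)
h=cv2.convexHull(q)[:,0]; h=h[np.hypot(*h.T)>19]; print(h.round(1).tolist())
A=np.c_[2*h,np.ones(len(h))]; s=np.linalg.lstsq(A,(h**2).sum(1),rcond=None)[0]; print("fit",s[:2],np.sqrt(s[2]+s[0]**2+s[1]**2))
E
```

```text
bar top 1415 [[-18.   -6.  -28.4]
 [-16.6  -5.9 -27.8]
 [-14.6  -5.4 -27.3]
 [  2.6   0.  -26.3]
 [ 17.7   5.3 -25.3]
 [ 18.7   5.8 -24.8]
 [ 19.8   6.  -24.4]]
orange 238 [ -9.46448271  -0.10564814 -26.82665332] [-18.03091243  -2.60066252 -28.78002615] [ -1.93409699   2.17597108 -25.2014979 ]
skirt 1327 [[ -7.5 -22.6  11.2]
 [ -3.1 -21.3  13.5]
 [ 13.8   0.   14.8]
 [ 22.7  21.   16.8]
 [ 23.7  22.   19.6]]
[[23.399999618530273, 5.0], [22.799999237060547, 6.900000095367432], [21.399999618530273, 10.0], [20.799999237060547, 11.300000190734863], [20.100000381469727, 12.5], [16.100000381469727, 17.0], [15.5, 17.700000762939453], [8.699999809265137, 21.0], [5.900000095367432, 21.799999237060547], [-1.7999999523162842, 22.0], [-6.099999904632568, 20.899999618530273], [-7.5, 20.299999237060547], [-7.5, -20.899999618530273], [-6.099999904632568, -21.5], [-1.7999999523162842, -22.600000381469727], [7.300000190734863, -22.299999237060547], [14.800000190734863, -18.299999237060547], [18.100000381469727, -15.0], [20.799999237060547, -11.800000190734863], [21.399999618530273, -10.600000381469727], [22.100000381469727, -8.699999809265137], [22.700000762939453, -6.800000190734863], [23.399999618530273, -5.0], [23.399999618530273, -4.300000190734863], [23.399999618530273, -3.700000047683716], [23.399999618530273, -3.0999999046325684], [23.399999618530273, -2.5], [23.399999618530273, -1.7999999523162842], [23.399999618530273, -1.2000000476837158], [23.399999618530273, -0.6000000238418579], [23.399999618530273, 0.0], [23.399999618530273, 0.6000000238418579], [23.399999618530273, 1.2999999523162842], [23.399999618530273, 1.899999976158142], [23.399999618530273, 2.5], [23.399999618530273, 3.0999999046325684], [23.399999618530273, 3.799999952316284], [23.399999618530273, 4.400000095367432]]
fit [ 1.22208562 -0.23335528] 22.499980330152695
```

Call:
{"fn": "servo_tool", "kwargs": {
  "deltas": [
    [[15, -0.4, 0], [0, 0, 0]],
    [[35, -0.8, 0], [0, 0, 0]],
    [[56.5, -1.4, 0], [0, 0, 0]],
    [[56.5, -1.4, 15], [0, 0, 0]],
    [[56.5, -1.4, 18], [0, 0, 0]]
  ]
}}

```text
t: 8.25
ee_pos: [582.9, 156.9, 103.7]
orientation: [-0.054, -3.139, 0.001]
ft_force: [-0.2, -0.4, -0.7]
width: 13.9
grasp_force: 30.0
```

Call:
{"fn": "servo_tool", "kwargs": {
  "deltas": [
    [[0, 0, 0], [0, 0, 0]],
    [[0, 0, 0], [0, 0, 0]],
    [[0, 0, 0], [0, 0, 0]]
  ]
}}

```text
t: 8.5
ee_pos: [585.9, 158.1, 105.2]
orientation: [0.054, 3.14, 0.0]
ft_force: [1.2, -0.1, -0.9]
width: 13.8
grasp_force: 30.0
```

```bash
python3 - <<'E'
from h import *
o=ctrl.get_obs(); M=R.from_rotvec(o["orientation"]).as_matrix(); print(o["t"],o["ee_pos"],o["ft_force"],M.T@(np.array([584.6,158.3,100])-o["ee_pos"]),np.degrees(np.arctan2(-M[1,0],-M[0,0])))
E
```

```text
8.5 [585.89316687 158.05981913 105.2421904 ] [ 1.1671891  -0.13208935 -0.88024777] [1.30652289 0.19396531 5.24079221] -1.9727754985423582
```

Call:
{"fn": "servo_tool", "kwargs": {
  "deltas": [
    [[1.3, 0.2, 0], [0, 0, 0]],
    [[1.3, 0.2, 0], [0, 0, 0]],
    [[1.3, 0.2, 3], [0, 0, 0]],
    [[1.3, 0.2, 5], [0, 0, 0]],
    [[1.3, 0.2, 5], [0, 0, 0]]
  ]
}}

```text
t: 8.92
ee_pos: [583.4, 158.6, 99.1]
orientation: [-0.053, -3.14, 0.0]
ft_force: [0.4, 0.1, -1.6]
width: 13.9
grasp_force: 30.0
```

Call:
{"fn": "servo_tool", "kwargs": {
  "deltas": [
    [[0, 0, 1.5], [0, 0, 0]],
    [[0, 0, 3], [0, 0, 0]],
    [[0, 0, 4.5], [0, 0, 0]],
    [[0, 0, 6], [0, 0, 0]],
    [[0, 0, 6], [0, 0, 0]]
  ]
}}

```text
t: 9.33
ee_pos: [583.7, 158.6, 93.4]
orientation: [-0.053, -3.141, 0.0]
ft_force: [0.1, -0.4, -1.1]
width: 14.0
grasp_force: 30.0
```

Call:
{"fn": "servo_tool", "kwargs": {
  "deltas": [
    [[-0.5, 0, 1], [0, 0, 0]],
    [[-0.5, 0, 2], [0, 0, 0]],
    [[-0.5, 0, 3], [0, 0, 0]],
    [[-0.5, 0, 4], [0, 0, 0]],
    [[-0.5, 0, 4], [0, 0, 0]]
  ]
}}

```text
t: 9.75
ee_pos: [584.0, 158.5, 89.4]
orientation: [-0.053, -3.141, 0.0]
ft_force: [-0.1, 0.8, 0.2]
width: 13.8
grasp_force: 30.0
```

Call:
{"fn": "servo_tool", "kwargs": {
  "deltas": [
    [[0, 0, 1.5], [0, 0, 0]],
    [[0, 0, 3], [0, 0, 0]],
    [[0, 0, 4.5], [0, 0, 0]],
    [[0, 0, 6], [0, 0, 0]],
    [[0, 0, 7], [0, 0, 0]]
  ]
}}

```text
t: 10.17
ee_pos: [584.1, 158.5, 82.4]
orientation: [-0.053, -3.141, 0.0]
ft_force: [0.4, -0.5, -0.3]
width: 13.9
grasp_force: 30.0
```

Call:
{"fn": "servo_tool", "kwargs": {
  "deltas": [
    [[0, 0, 0.6], [0, 0, 0]],
    [[0, 0, 1.2], [0, 0, 0]],
    [[0, 0, 1.8], [0, 0, 0]],
    [[0, 0, 1.8], [0, 0, 0]],
    [[0, 0, 1.8], [0, 0, 0]]
  ]
}}

```text
t: 10.58
ee_pos: [584.2, 158.6, 80.9]
orientation: [-0.053, -3.141, -0.0]
ft_force: [0.1, -0.1, -0.8]
width: 13.6
grasp_force: 30.0
```

Now I'll press down in small steps, watching the force: about 2 N at first contact, rising to 9 N at the stop.

Call:
{"fn": "servo_tool", "kwargs": {
  "deltas": [
    [[0, 0, 0.5], [0, 0, 0]],
    [[0, 0, 1], [0, 0, 0]],
    [[0, 0, 1.5], [0, 0, 0]],
    [[0, 0, 1.5], [0, 0, 0]],
    [[0, 0, 1.5], [0, 0, 0]]
  ]
}}

```text
t: 11.0
ee_pos: [584.3, 158.6, 79.6]
orientation: [0.053, 3.141, 0.0]
ft_force: [-0.3, -0.1, 2.4]
width: 13.9
grasp_force: 30.0
```

Call:
{"fn": "servo_tool", "kwargs": {
  "deltas": [
    [[0, 0, 0.5], [0, 0, 0]],
    [[0, 0, 1], [0, 0, 0]],
    [[0, 0, 1.5], [0, 0, 0]],
    [[0, 0, 1.5], [0, 0, 0]],
    [[0, 0, 1.5], [0, 0, 0]]
  ]
}}

```text
t: 11.42
ee_pos: [584.3, 158.6, 78.0]
orientation: [0.053, 3.141, 0.0]
ft_force: [-0.6, 0.9, 4.9]
width: 13.7
grasp_force: 30.0
```

Call:
{"fn": "servo_tool", "kwargs": {
  "deltas": [
    [[0, 0, 0.5], [0, 0, 0]],
    [[0, 0, 1], [0, 0, 0]],
    [[0, 0, 1.5], [0, 0, 0]],
    [[0, 0, 1.5], [0, 0, 0]],
    [[0, 0, 1.5], [0, 0, 0]]
  ]
}}

```text
t: 11.83
ee_pos: [584.3, 158.6, 76.6]
orientation: [0.053, 3.141, 0.0]
ft_force: [-1.4, -1.2, 6.6]
width: 13.9
grasp_force: 30.0
```

Call:
{"fn": "servo_tool", "kwargs": {
  "deltas": [
    [[0, 0, 0.4], [0, 0, 0]],
    [[0, 0, 0.8], [0, 0, 0]],
    [[0, 0, 1.2], [0, 0, 0]],
    [[0, 0, 1.2], [0, 0, 0]],
    [[0, 0, 1.2], [0, 0, 0]]
  ]
}}

```text
t: 12.25
ee_pos: [584.3, 158.6, 75.6]
orientation: [0.053, 3.141, 0.0]
ft_force: [-1.4, -0.8, 8.6]
width: 13.9
grasp_force: 30.0
```

Call:
{"fn": "servo_tool", "kwargs": {
  "deltas": [
    [[0, 0, 0.3], [0, 0, 0]],
    [[0, 0, 0.6], [0, 0, 0]],
    [[0, 0, 0.6], [0, 0, 0]],
    [[0, 0, 0.6], [0, 0, 0]],
    [[0, 0, 0.6], [0, 0, 0]]
  ]
}}

```text
t: 12.67
ee_pos: [584.3, 158.6, 75.5]
orientation: [0.053, 3.141, 0.0]
ft_force: [-2.9, -0.9, 12.3]
width: 13.9
grasp_force: 30.0
```

Call:
{"fn": "servo_tool", "kwargs": {
  "deltas": [
    [[0, 0, 0], [0, 0, 0]],
    [[0, 0, 0], [0, 0, 0]],
    [[0, 0, 0], [0, 0, 0]],
    [[0, 0, 0], [0, 0, 0]],
    [[0, 0, 0], [0, 0, 0]]
  ]
}}

```text
t: 13.08
ee_pos: [584.4, 158.6, 75.5]
orientation: [0.053, 3.141, 0.0]
ft_force: [-4.2, -1.8, 12.2]
width: 14.1
grasp_force: 30.0
```

```bash
python3 - <<'E'
from h import *
s=get_image("side"); w=get_image("wrist")
cv2.imwrite("pics/end.png",np.vstack([cv2.resize(s["frame"][120:260,200:424],(480,300),interpolation=cv2.INTER_CUBIC),cv2.resize(w["frame"],(480,300))]))
o=ctrl.get_obs(); print(o["ee_pos"],o["ft_force"],o["grasp_force"])
E
```

```text
[584.36457317 158.61835592  75.52004812] [-3.55735368 -0.66370241 12.4936593 ] 30.002093017101288
```

View pics/end.png

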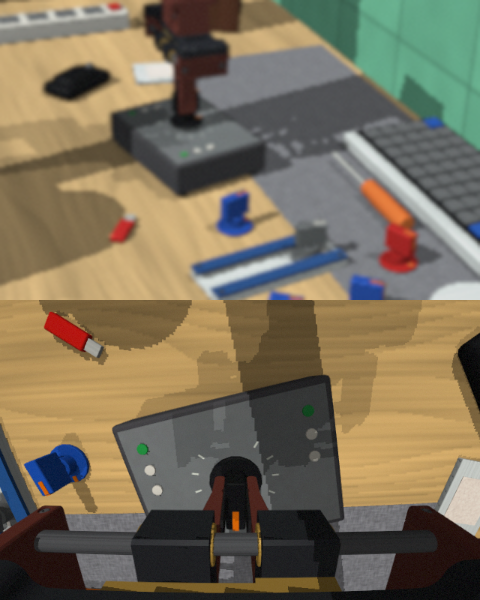

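The knob is seated on the shaft and still held. It is pressed to the stop at 12 N, and the spare and bystanders are where they were.

```bash
python3 -c "
from workcell import close_job; print(close_job())"
```

```text
the job is handed in; nothing more can be done
None
```

I handed the job in at about 13 s: the black knob is out of the rail and home on the D-shaft with its pointer over the orange line, still gripped at 30 N and pressed to the stop with about 12 N. The hand-in gave no verdict.

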